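Bolt the games tray and show the score

TASK

First slide the steel bolt fully home into its keeper, so that the games tray cannot move. Then take the long yellow score counter, the board with the pegs, draw it straight up until it is clear of its rack slot, and hold it raised with its lowest edge at least 15 cm above the table, leaned back about 45 degrees, so that its peg face looks squarely and half upward to the player opposite the robot. Finish while still holding it up like that, touching nothing but the gripper, and leave the bolt home and everything else where it is.

Things in the scene. Friction and masses are not known exactly. Their poses are not given: they have to be found in the camera images.
- table: The fixed mahogany table, its top at z = 0; axes along the world's. The player across from the robot sits at its far (+x) side.
- far_side (a point): A fixed point in the air above the far part of the table, on the side where the player across the table sits: 0.75 m ahead of the robot base (+x), 0.25 m above the table. Nothing is there; hold the counter nearer the robot than this, peg face towards this side.
- tray: Wooden games tray in its runners, immovable, 200 (x) by 453 mm (y, -208 to +245); place and yaw vary. Origin on the table top. The rack stands on its 12 mm board. A steel barrel bolt lies along y at x = 0 on the left (+y) part, 16 mm high. Two steel guides at y = 90 and 185 mm and the keeper at y = 62 mm are 28 mm wide in x and 38 mm high.
- bolt (a joint): Travel of the bolt along the tray's -y direction: 0 m is fully drawn back, 0.05 m (its hard stop) is fully home in the keeper. It starts drawn back 38 to 50 mm from home, stays where it is left, and slides against about 2.5 N of friction.
- bolt_knob (a point): Point on the axis of the bolt's upright round steel knob (14 mm diameter), 14 mm below its top, 64 mm above the table. It moves with the bolt; the knob stands free of the guides from 38 up to 78 mm above the table. Axes as the tray's: the bolt goes home towards -y.
- rack: Fixed wooden rack on the tray, 130 (x) by 190 (y) by 28 mm; place and yaw vary. Origin at the centre of its underside. Two open-topped slots along y, centred at x = -40 and +40 mm, each 17 wide, 174 long, 24 mm deep (slot floor 4 mm above the origin). One holds the counter, the other the tile rest; which is which varies.
- counter: Loose yellow board on edge in a slot: 170 long (y), 14 thick (x), 75 mm high (z), 0.14-0.28 kg. Origin: centre of its bottom edge; z to its top edge; x out of its peg face, on which white pegs stick out 8 mm, 28 to 46 mm above the bottom edge. Above 50 mm both faces are bare, to grip from above. At first the peg face looks away from the robot, board turned up to 30 degrees about vertical.
- rest: Plain yellow plastic tile rest standing in the other slot: 120 mm long (y), 14 mm thick (x, with a ledge 9 mm out), 60 mm high, no pegs. Origin at the centre of its bottom edge. Stays there.
- glass: Empty frosted glass, 68 mm across, 110 mm high, to the right of the tray. Origin at the centre of its underside.
- opener: Stainless steel bottle opener lying flat to the left of the tray, 130 by 40 by 5 mm. Origin under its middle.
- domino0: Turquoise domino lying face down, 48 by 24 by 9 mm, on the table beyond the tray. Origin at the centre of its underside.
- domino1: Turquoise domino lying face down, 48 by 24 by 9 mm, on the table beyond the tray. Origin at the centre of its underside.
- domino2: Turquoise domino lying face down, 48 by 24 by 9 mm, on the table beyond the tray. Origin at the centre of its underside.
- domino3: Turquoise domino lying face down, 48 by 24 by 9 mm, on the tray's near side, between rack and bolt. Origin at the centre of its underside.
Things that resemble listed ones, but are neither listed nor needed, are in the scene too. Leave any turquoise look-alike of the rest alone.

How it is judged:
On the way, in this order (a step that is already met when the one before it is completed fails the run):
1. the bolt is fully home (value of joint bolt above 0.044 m), for 0.2 s.
2. the counter, held by the gripper and still upright, is clear above its slot (z of counter in the frame of rack above 0.035 m and angle between counter's own z axis and vertical below 0.3 rad and contact force between counter and the fingers above 1 N), for 0.1 s.
At the end, for the whole second after the job is handed in: Bolt home (43 of 50 mm or more). Counter held still by the fingers, bottom edge over 140 mm above the table, touching no table, tray, rack, rest or glass, leaned back 30 to 60 degrees, peg face upward and to the player opposite, long axis within 24 degrees of the table's y axis (value of joint bolt above 0.043 m and height (world z) of counter above 0.14 m and contact force between counter and the fingers above 1 N and linear speed of counter below 0.03 m/s and angle between counter's own x axis and vertical between 0.52 and 1.05 rad and angle between counter's own z axis and vertical between 0.52 and 1.05 rad and angle between the y axis of counter and the y axis of table, either way round below 0.42 rad and (x of far_side in the frame of counter above 0 m or z of far_side in the frame of counter below 0 m) and contact force between counter and rack below 0.1 N and contact force between counter and tray below 0.1 N and contact force between counter and table below 0.1 N and contact force between counter and rest below 0.1 N and contact force between counter and glass below 0.1 N); the arm keeps its last pose, push and grip.
It fails at once if the glass, opener, tile rest or a domino is disturbed (moved more than 25 mm) (distance of any of glass, opener, rest, domino0, domino1, domino2, domino3 from where it was at the start of the episode above 0.025 m).
It also fails if it takes over 53 s, if anything falls off the work surface, if the arm or the gripper's body presses on something with over 40 N, if the wrist force passes 120 N, or if a joint passes its speed limit or range.

ROBOT

A 6-joint arm with a two-finger parallel gripper is mounted at the origin on the work surface. World frame = base frame: x ahead of the robot, y to its left, z up, the work surface at z = 0. Lengths are in m, angles in rad, forces in N, time in s.
With the tool pointing down it reaches from about 0.225 to 0.875 m from the base axis. Payload 3.4 kg.
Tool frame: the origin (TCP) lies where the fingers leave the gripper's body, on its centre line; the fingertips stand 73 mm ahead of it and the grasp point (between the pads) lies 54 mm ahead of it (manip.pinch_z is the distance from the TCP to the grasp point, in m); z points along the fingers, y is the line along which they close (so a half turn about z gives the same grasp; the last joint's range is limited). The gripper opens to 85 mm and grips with 20 to 120 N. Pads are 22 mm wide; open, the fingers measure 114 mm over their backs; the gripper's body (76 mm by 85 mm) begins 54 mm behind the grasp point. The pads swing forward as they close: fully open they stand 13 mm farther back than shut.
Start: joints at [1.142, 0.276, 1.505, -0, 1.361, -0.121], TCP at [0.174, 0.548, 0.304] pointing down, gripper open.
Joint ranges: [-2.89, 2.89], [-0.75, 2.08], [0.22, 2.7], [-1.18, 4.32], [0.11, 2.71], [-2.7, 2.7]. Speed limits (rad/s): [2.57, 2.57, 3.14, 3.14, 3.14, 3.14].

INTERFACE

Orientations are given as a unit quaternion [w, x, y, z].
In Python, from rig import readout, imaging, manip gives the robot as it stands. The module is installed in compiled form; this text tells all that it offers.
- The arm moves only by the tool servo_tool, never from a script. Its argument "moves" is a list of rows, each an object with "dp": the shift along the tool's x, y, z in units of 0.2 m (1.0 is 0.2 m), a list of three; "delta_rot": the turn, a rotation vector about the tool's x, y, z in units of 0.1 rad (1.0 is 0.1 rad), a list of three; "fingers": the opening, from 0 (shut) to 1 (fully open). In form: [{"dp": [dx, dy, dz], "delta_rot": [wx, wy, wz], "fingers": fingers}, ...]. A call has 1 to 5 rows; each row shifts and turns the commanded pose from where the row before left it, along the tool's axes as they then stand; what a row does not reach is not made up. A row lasts 1/10 s, in which the tool goes at most 50 mm and 8.59 degrees, less where a joint would pass 70% of its speed; a pose out of reach is approached as far as the arm can. A call with a number of a shift or a turn outside -1 to 1 is refused whole. A call with a gripper value outside its range is refused whole. The fingers move at their own pace and stop on an object; "force" is the grip in N (left out, the last holds). Time passes only in rows, so rows that do not move let the fingers close. It gives the time, the measured TCP pose, the force, the opening and the grip force at its end, in the units of the state.
- readout.get_state(): the state, without advancing time (a new reading comes with each control period).
- imaging.get_image(name): name is "scene" or "top" or "wrist"; returns (picture, depth): 400x640x3 uint8, red, green, blue; 400x640 float32, m along the optical axis (not along the pixel's ray), 0 where there is no reading.
- imaging.calibration(name): a dict with "intrinsics" (3x3 intrinsics, pixels), "R" (3x3) and "t" (3): a world point X has camera coordinates R X + t; the wrist camera has in their place "hand_eye" (4x4, takes a point from camera to tool coordinates, whose origin is the TCP and whose axes are the flange's). Camera axes: x right, y down, z forward; pixel columns grow to the right and rows downward; lengths in m; the calibration is good to about 2 mm. A picture is of the moment at which its call begins: read the wrist's pose just before it. calibration takes no time and is no camera call.
- manip.sign_off(): hands the job in; it is judged then, once.
The state is a dict: "clock": time; "qpos": joint angles; "qd": joint speeds; "effort": joint torques, N m; "position": TCP position; "ee_rot": TCP orientation; "contact_force": force on the tool from outside, world axes, zero at the start; "moment": the same for the moment, N m; "width": finger opening in m; "gripper_force": force on a finger pad.
Only numpy, scipy, OpenCV 4.12 (cv2) and the standard library are available. Lean on these libraries where they do the work, as an engineer would, in place of code of your own. Each camera call takes 0.05 s, during which the arm holds its last target. There are 200 camera calls.

## Working session

There is one attempt and no reset: what is moved stays moved. The work goes in short steps, Python scripts to look and compute and a tool call to move; the robot and the scene stay as the last step left them, time stands still between calls to the robot, and variables do not carry over. Pictures are saved under pics/ and viewed, at most 10 in all, crops included, and the job is handed in when it is done.

Besides the shell and the picture viewer there is one more tool, called after "Emit:" as a command line: name --argument value ..., lists and objects as JSON in quotes. servo_tool: Moves the arm, as the interface text tells. Its arguments: {"type":"object","properties":{"moves":{"type":"array"},"force":{"type":"number"}},"required":["moves"]}

```bash
mkdir -p pics; python3 - <<'E'
from rig import readout, imaging, manip
import numpy as np, cv2
s=readout.get_state(); print({k:np.round(v,3).tolist() for k,v in s.items()}, manip.pinch_z)
ims=[]
for n in ("scene","top"):
    p,d=imaging.get_image(n); c=imaging.calibration(n)
    np.savez(f"pics/{n}0.npz",p=p,d=d,K=c["intrinsics"],R=c["R"],t=c["t"])
    cv2.imwrite(f"pics/{n}0.png",p[:,:,::-1]); print(n,np.round(c["intrinsics"],1).tolist(),np.round(c["R"],3).tolist(),np.round(c["t"],3).tolist())
print({k:np.round(v,4).tolist() for k,v in imaging.calibration("wrist").items()})
E
```

```text
{'clock': 0.0, 'qpos': [1.142, 0.277, 1.506, -0.0, 1.361, -0.121], 'qd': [0.0, 0.0, 0.0, 0.0, 0.0, 0.001], 'effort': [0.001, -41.677, -24.58, -0.0, 0.011, -0.0], 'position': [0.174, 0.548, 0.303], 'ee_rot': [-0.0, 0.153, 0.988, -0.001], 'contact_force': [0.041, 0.056, 0.476], 'moment': [-0.068, -0.029, 0.06], 'gripper_force': 0.0, 'width': 0.085} 0.0539
scene [[372.1, 0.0, 322.6], [0.0, 372.1, 203.0], [0.0, 0.0, 1.0]] [[0.407, 0.913, 0.003], [0.643, -0.284, -0.711], [-0.648, 0.292, -0.704]] [-0.262, -0.217, 1.348]
top [[468.7, 0.0, 322.0], [0.0, 468.7, 195.8], [0.0, 0.0, 1.0]] [[0.04, -0.999, -0.003], [-0.975, -0.039, -0.218], [0.218, 0.012, -0.976]] [0.017, 0.588, 1.416]
{'intrinsics': [[340.351, 0.0, 322.9717], [0.0, 340.351, 194.432], [0.0, 0.0, 1.0]], 'hand_eye': [[-0.0005, -0.9473, -0.3204, 0.0832], [1.0, -0.0005, 0.0001, 0.0009], [-0.0003, -0.3204, 0.9473, -0.0695], [0.0, 0.0, 0.0, 1.0]]}
```

View pics/top0.png

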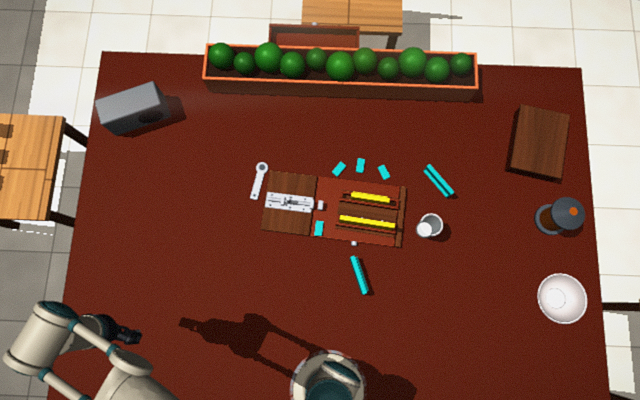

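View pics/scene0.png

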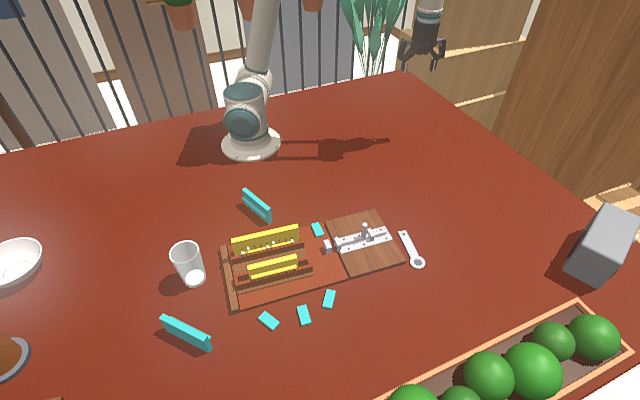

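Top view: there are two yellow boards, at (367,221), which is long and near, and at (370,197), which is short and far. The turquoise look-alikes are at (438,180) and (360,275), and the bolt is at (290,202). In the scene view, the near board (265,242) shows white pegs and the far one (272,266) is plain. So the counter is the near board; I'll measure it and check it in one close crop.

```bash
cat > h.py <<'E'
import numpy as np, cv2
def load(n):
    z=np.load(f"pics/{n}.npz"); return z["p"],z["d"],z["K"],z["R"],z["t"]
def ray(K,R,t,u,v):
    d=R.T@np.linalg.solve(K,[u,v,1.]); return -R.T@t,d
def onz(cam,u,v,z):
    o,d=ray(*cam,u,v); return o+d*(z-o[2])/d[2]
def cloud(d,K,R,t):
    v,u=np.indices(d.shape); P=np.stack([(u-K[0,2])/K[0,0]*d,(v-K[1,2])/K[1,1]*d,d],-1)
    return (P-t)@R
E
python3 - <<'E'
from h import *
for n in("top0","scene0"):
    p,d,K,R,t=load(n); hsv=cv2.cvtColor(p,cv2.COLOR_RGB2HSV); W=cloud(d,K,R,t)
    m=cv2.inRange(hsv,(22,150,90),(34,255,255))
    N,L,S,C=cv2.connectedComponentsWithStats(m)
    for i in range(1,N):
        if S[i,4]<40: continue
        q=W[(L==i)&(d>0)]; zt=np.percentile(q[:,2],95); q2=q[q[:,2]>zt-.012]
        r=cv2.minAreaRect(q2[:,:2].astype(np.float32)*1000)
        print(n,S[i],"ztop",zt.round(3),"med",np.median(q2,0).round(3),np.round(r[0],1),np.round(r[1],1),round(r[2],1))
    # steel knob: highest in bolt area
    for (lo,hi) in [((.25,.02),(.6,.3))]:
        k=(W[...,2]>.045)&(W[...,2]<.09)&(W[...,0]>.3)&(W[...,0]<.6)&(hsv[...,1]<70)&(d>0)
        N,L,S,C=cv2.connectedComponentsWithStats(k.astype(np.uint8))
        for i in range(1,N):
            if S[i,4]>3: print("grey",S[i],np.median(W[L==i],0).round(3),W[L==i][:,2].max().round(3))
def up(n,x,y,w,h,f):
    p=load(n)[0][y:y+h,x:x+w,::-1]; return cv2.resize(p,None,fx=f,fy=f,interpolation=cv2.INTER_CUBIC)
a=up("top0",250,150,160,100,5);b=up("scene0",215,200,210,110,3)
a=up("top0",250,160,160,90,3.8); b=up("scene0",220,205,200,90,3.04)
cv2.imwrite("pics/c0.png",np.vstack([a[:, :608],b[:, :608]])) ; print(a.shape,b.shape)
E
```

```text
top0 [351 191  39  12 243] ztop 0.08 med [ 0.587 -0.11   0.076] [ 587.3 -108.3] [117.8  15.3] 83.2
top0 [339 215  56  13 294] ztop 0.095 med [ 0.507 -0.099  0.091] [508.1 -98.5] [168.  15.] 83.2
grey [286 196   5   6  24] [0.572 0.148 0.074] 0.084
grey [422 216  17  18  98] [ 0.52  -0.311  0.067] 0.09
grey [417 223  12  14  43] [ 0.487 -0.265  0.069] 0.089
grey [556 273  31  27 100] [ 0.354 -0.745  0.049] 0.058
grey [547 274   8   4  14] [ 0.367 -0.67   0.049] 0.052
grey [537 278   9  20  29] [ 0.331 -0.632  0.05 ] 0.056
scene0 [231 227  68  28 789] ztop 0.089 med [ 0.514 -0.101  0.084] [514.7 -98.8] [168.5   5.5] 83.3
scene0 [248 258  50  22 368] ztop 0.074 med [ 0.594 -0.11   0.07 ] [ 593.8 -109.1] [116.8   5.2] 83.3
grey [361 223   6  12  57] [0.577 0.147 0.066] 0.078
grey [291 239   2   4   7] [ 0.526 -0.037  0.051] 0.053
grey [272 241   3   4  10] [ 0.519 -0.084  0.059] 0.061
grey [266 244   3   5  11] [ 0.516 -0.099  0.048] 0.055
grey [173 247  24  16 257] [ 0.478 -0.294  0.073] 0.09
grey [247 246   3   5  10] [ 0.512 -0.148  0.059] 0.064
grey [  0 251  42  35  87] [ 0.358 -0.653  0.047] 0.052
grey [241 251   3   4  10] [ 0.511 -0.163  0.048] 0.052
grey [174 254  29  25 288] [ 0.53  -0.287  0.069] 0.09
(342, 608, 3) (274, 608, 3)
```

View pics/c0.png

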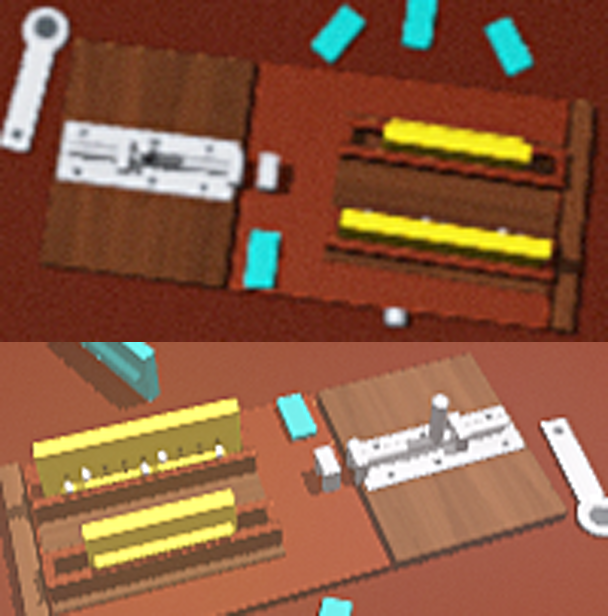

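The crop confirms it: pegs on the near board, none on the far one. The knob stands at about (0.574, 0.147) and the tray yaw is about -6.8°. I'll turn the tool 79° first.

Emit:
servo_tool --moves '[{"dp": [0,0,0],"delta_rot": [0,0,1],"fingers": 1},{"dp": [0,0,0],"delta_rot": [0,0,1],"fingers": 1},{"dp": [0,0,0],"delta_rot": [0,0,1],"fingers": 1},{"dp": [0,0,0],"delta_rot": [0,0,1],"fingers": 1},{"dp": [0,0,0],"delta_rot": [0,0,1],"fingers": 1}]' --force 60

```text
clock: 0.6
position: [0.1741, 0.5478, 0.3034]
ee_rot: [-0.0, 0.395, 0.919, -0.001]
contact_force: [-0.2, 0.2, 0.3]
width: 0.0851
gripper_force: 0.0
```

Emit:
servo_tool --moves '[{"dp": [0,0,0],"delta_rot": [0,0,1],"fingers": 1},{"dp": [0,0,0],"delta_rot": [0,0,1],"fingers": 1},{"dp": [0,0,0],"delta_rot": [0,0,1],"fingers": 1},{"dp": [0,0,0],"delta_rot": [0,0,1],"fingers": 1},{"dp": [0,0,0],"delta_rot": [0,0,1],"fingers": 1}]'

```text
clock: 1.1
position: [0.1741, 0.5478, 0.3034]
ee_rot: [0.0, 0.61, 0.792, -0.001]
contact_force: [-0.2, -0.9, 0.2]
width: 0.0858
gripper_force: 0.0
```

Emit:
servo_tool --moves '[{"dp": [0,0,0],"delta_rot": [0,0,1],"fingers": 1},{"dp": [0,0,0],"delta_rot": [0,0,1],"fingers": 1},{"dp": [0,0,0],"delta_rot": [0,0,1],"fingers": 1},{"dp": [0,0,0],"delta_rot": [0,0,0.82],"fingers": 1},{"dp": [0,0,0],"delta_rot": [0,0,0],"fingers": 1}]'

```text
clock: 1.6
position: [0.1741, 0.5478, 0.3034]
ee_rot: [0.0, 0.748, 0.664, -0.0]
contact_force: [0.0, 0.1, -0.5]
width: 0.0852
gripper_force: 0.0
```

Emit:
servo_tool --moves '[{"dp": [-0.12,0.16,0],"delta_rot": [0,0,0],"fingers": 1},{"dp": [-0.12,0.16,0],"delta_rot": [0,0,0],"fingers": 1},{"dp": [-0.12,0.16,0],"delta_rot": [0,0,0],"fingers": 1},{"dp": [-0.12,0.16,0],"delta_rot": [0,0,0],"fingers": 1},{"dp": [-0.12,0.16,0],"delta_rot": [0,0,0],"fingers": 1}]'

```text
clock: 2.1
position: [0.3196, 0.4086, 0.3038]
ee_rot: [0.0, 0.747, 0.665, -0.0]
contact_force: [0.4, -0.4, -0.2]
width: 0.0851
gripper_force: 0.0
```

Emit:
servo_tool --moves '[{"dp": [-0.12,0.16,0],"delta_rot": [0,0,0],"fingers": 1},{"dp": [-0.12,0.16,0],"delta_rot": [0,0,0],"fingers": 1},{"dp": [-0.12,0.16,0],"delta_rot": [0,0,0],"fingers": 1},{"dp": [-0.12,0.16,0],"delta_rot": [0,0,0],"fingers": 1},{"dp": [-0.12,0.16,0],"delta_rot": [0,0,0],"fingers": 1}]'

```text
clock: 2.6
position: [0.4643, 0.2704, 0.3038]
ee_rot: [-0.0, 0.747, 0.665, -0.0]
contact_force: [0.4, 0.9, 0.7]
width: 0.0855
gripper_force: 0.0
```

Emit:
servo_tool --moves '[{"dp": [-0.12,0.16,0],"delta_rot": [0,0,0],"fingers": 1},{"dp": [-0.12,0.15,0],"delta_rot": [0,0,0],"fingers": 1},{"dp": [-0.12,0.15,0],"delta_rot": [0,0,0],"fingers": 1},{"dp": [-0.12,0.15,0],"delta_rot": [0,0,0],"fingers": 1},{"dp": [0,0,0],"delta_rot": [0,0,0],"fingers": 1}]'

```text
clock: 3.1
position: [0.5765, 0.1584, 0.3031]
ee_rot: [0.001, 0.749, 0.663, -0.0]
contact_force: [-0.3, 0.5, 0.3]
width: 0.0854
gripper_force: 0.0
```

```bash
cat >> h.py <<'E'
from scipy.spatial.transform import Rotation as Ro
def pose(s):
    w,x,y,z=s["ee_rot"]; T=np.eye(4); T[:3,:3]=Ro.from_quat([x,y,z,w]).as_matrix(); T[:3,3]=s["position"]; return T
def wrist(name):
    from rig import readout,imaging
    s=readout.get_state(); p,d=imaging.get_image("wrist"); c=imaging.calibration("wrist")
    X=np.linalg.inv(pose(s)@c["hand_eye"]); np.savez(f"pics/{name}.npz",p=p,d=d,K=c["intrinsics"],R=X[:3,:3],t=X[:3,3])
    cv2.imwrite(f"pics/{name}.png",p[:,:,::-1]); return s
E
python3 - <<'E'
from h import *
s=wrist("w1"); T=pose(s)
print(s["clock"],s["position"].round(4) if hasattr(s["position"],'round') else s["position"],T[:3,:3].round(3).tolist(),np.round(s["qpos"],2))
p,d,K,R,t=load("w1"); W=cloud(d,K,R,t); hsv=cv2.cvtColor(p,cv2.COLOR_RGB2HSV)
k=(W[...,2]>.06)&(W[...,2]<.09)&(d>0)&(abs(W[...,0]-.57)<.06)&(abs(W[...,1]-.14)<.08)
N,L,S,C=cv2.connectedComponentsWithStats(k.astype(np.uint8))
for i in range(1,N):
    if S[i,4]>8: print(S[i],np.median(W[L==i],0).round(4),W[L==i].min(0).round(3),W[L==i].max(0).round(3))
m=cv2.inRange(hsv,(22,150,90),(34,255,255)); N,L,S,C=cv2.connectedComponentsWithStats(m)
for i in range(1,N):
    if S[i,4]<100: continue
    q=W[(L==i)&(d>0)]; zt=np.percentile(q[:,2],95); q2=q[q[:,2]>zt-.008]
    print(S[i],zt.round(3),cv2.minAreaRect(q2[:,:2].astype(np.float32)*1000))
E
```

```text
3.1 [0.5765 0.1584 0.3031] [[0.121, 0.993, 0.002], [0.993, -0.121, -0.002], [-0.002, 0.002, -1.0]] [ 0.15  0.31  1.46 -0.    1.37  0.27]
[311 175  16  19 230] [0.5714 0.1519 0.0768] [0.564 0.143 0.06 ] [0.578 0.157 0.079]
[280 314  15  44 214] 0.087 ((519.333984375, -23.518192291259766), (10.583166122436523, 26.5681095123291), 22.455324172973633)
```

View pics/w1.png

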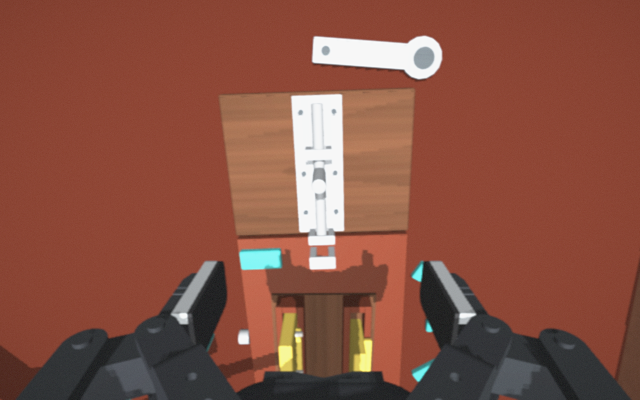

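Wrist view: the knob top is at (319,185) and the bolt line runs vertical, so the yaw is aligned. The keeper is at (322,240) and the opener at (380,52). Next I centre on the knob, descend and grip.

Emit:
servo_tool --moves '[{"dp": [-0.04,-0.02,0.18],"delta_rot": [0,0,0],"fingers": 1},{"dp": [0,0,0.2],"delta_rot": [0,0,0],"fingers": 1},{"dp": [0,0,0.2],"delta_rot": [0,0,0],"fingers": 1},{"dp": [0,0,0.2],"delta_rot": [0,0,0],"fingers": 1},{"dp": [0,0,0.13],"delta_rot": [0,0,0],"fingers": 1}]'

```text
clock: 3.65
position: [0.5657, 0.1552, 0.1192]
ee_rot: [-0.001, 0.747, 0.665, -0.002]
contact_force: [0.1, 0.5, 0.7]
width: 0.0852
gripper_force: 0.0
```

Emit:
servo_tool --moves '[{"dp": [0,0,0],"delta_rot": [0,0,0],"fingers": 0},{"dp": [0,0,0],"delta_rot": [0,0,0],"fingers": 0},{"dp": [0,0,0],"delta_rot": [0,0,0],"fingers": 0},{"dp": [0,0,0],"delta_rot": [0,0,0],"fingers": 0},{"dp": [0,0,0],"delta_rot": [0,0,0],"fingers": 0}]'

```text
clock: 4.15
position: [0.572, 0.1544, 0.1241]
ee_rot: [0.003, 0.748, 0.664, 0.004]
contact_force: [1.6, -1.6, 0.7]
width: 0.0129
gripper_force: 40.4
```

Emit:
servo_tool --moves '[{"dp": [0,0,0],"delta_rot": [0,0,0],"fingers": 0},{"dp": [0,0,0],"delta_rot": [0,0,0],"fingers": 0}]'

```text
clock: 4.35
position: [0.5719, 0.1544, 0.1242]
ee_rot: [0.003, 0.748, 0.664, 0.004]
contact_force: [5.7, -1.7, 1.0]
width: 0.0119
gripper_force: 58.5
```

Emit:
servo_tool --moves '[{"dp": [-0.04,0,0],"delta_rot": [0,0,0],"fingers": 0},{"dp": [-0.04,0,0],"delta_rot": [0,0,0],"fingers": 0},{"dp": [-0.04,0,0],"delta_rot": [0,0,0],"fingers": 0},{"dp": [-0.04,0,0],"delta_rot": [0,0,0],"fingers": 0}]'

```text
clock: 4.75
position: [0.569, 0.1233, 0.1242]
ee_rot: [0.003, 0.748, 0.664, 0.005]
contact_force: [6.8, 2.3, -0.7]
width: 0.0122
gripper_force: 58.4
```

Emit:
servo_tool --moves '[{"dp": [-0.03,0,0],"delta_rot": [0,0,0],"fingers": 0},{"dp": [-0.02,0,0],"delta_rot": [0,0,0],"fingers": 0},{"dp": [0,0,0],"delta_rot": [0,0,0],"fingers": 0}]'

```text
clock: 5.05
position: [0.568, 0.1125, 0.1242]
ee_rot: [0.004, 0.748, 0.664, 0.005]
contact_force: [7.5, 0.2, -0.9]
width: 0.0119
gripper_force: 58.4
```

Emit:
servo_tool --moves '[{"dp": [-0.02,0,0],"delta_rot": [0,0,0],"fingers": 0},{"dp": [-0.02,0,0],"delta_rot": [0,0,0],"fingers": 0},{"dp": [-0.01,0,0],"delta_rot": [0,0,0],"fingers": 0},{"dp": [0,0,0],"delta_rot": [0,0,0],"fingers": 0}]'

```text
clock: 5.45
position: [0.5673, 0.1052, 0.1242]
ee_rot: [0.002, 0.749, 0.663, 0.007]
contact_force: [8.9, 7.7, -1.9]
width: 0.0119
gripper_force: 58.4
```

Emit:
servo_tool --moves '[{"dp": [-0.02,0,0],"delta_rot": [0,0,0],"fingers": 0},{"dp": [0,0,0],"delta_rot": [0,0,0],"fingers": 0},{"dp": [0,0,0],"delta_rot": [0,0,0],"fingers": 0}]'

```text
clock: 5.75
position: [0.5672, 0.1046, 0.1243]
ee_rot: [0.0, 0.749, 0.662, 0.01]
contact_force: [9.1, 19.3, -4.0]
width: 0.0119
gripper_force: 58.5
```

The hard stop is reached: force 19 N and no further motion. Now I release and rise.

Emit:
servo_tool --moves '[{"dp": [0,0,0],"delta_rot": [0,0,0],"fingers": 1},{"dp": [0,0,0],"delta_rot": [0,0,0],"fingers": 1},{"dp": [0,0,0],"delta_rot": [0,0,0],"fingers": 1},{"dp": [0,0,0],"delta_rot": [0,0,0],"fingers": 1},{"dp": [0,0,0],"delta_rot": [0,0,0],"fingers": 1}]'

```text
clock: 6.25
position: [0.5614, 0.0985, 0.122]
ee_rot: [-0.0, 0.748, 0.664, -0.0]
contact_force: [-0.1, -0.2, -1.1]
width: 0.083
gripper_force: 0.0
```

Emit:
servo_tool --moves '[{"dp": [0,0,-0.15],"delta_rot": [0,0,0],"fingers": 1},{"dp": [0,0,-0.2],"delta_rot": [0,0,0],"fingers": 1},{"dp": [0,0,-0.2],"delta_rot": [0,0,0],"fingers": 1},{"dp": [0,0,-0.2],"delta_rot": [0,0,0],"fingers": 1},{"dp": [0,0,0],"delta_rot": [0,0,0],"fingers": 1}]'

```text
clock: 6.75
position: [0.5644, 0.0987, 0.2781]
ee_rot: [0.004, 0.748, 0.664, 0.005]
contact_force: [0.8, 0.3, 0.4]
width: 0.0854
gripper_force: 0.0
```

```bash
python3 - <<'E'
from h import *
s=wrist("w2"); print(s["position"],pose(s)[:3,:3].round(3).tolist())
p,d,K,R,t=load("w2"); W=cloud(d,K,R,t)
k=(W[...,2]>.06)&(W[...,2]<.09)&(d>0)&(abs(W[...,0]-.57)<.06)&(abs(W[...,1]-.11)<.08)
N,L,S,C=cv2.connectedComponentsWithStats(k.astype(np.uint8))
for i in range(1,N):
    if S[i,4]>8: print(S[i],np.median(W[L==i],0).round(4))
E
```

```text
[0.56439628 0.09874903 0.27813978] [[0.119, 0.993, 0.012], [0.993, -0.119, 0.001], [0.002, 0.012, -1.0]]
[315 171  17  20 276] [0.5669 0.103  0.0769]
```

The bolt is home: the knob moved 49 mm. Next, over to the counter.

Emit:
servo_tool --moves '[{"dp": [-0.2,-0.03,0],"delta_rot": [0,0,0],"fingers": 1},{"dp": [-0.2,-0.03,0],"delta_rot": [0,0,0],"fingers": 1},{"dp": [-0.2,-0.03,0],"delta_rot": [0,0,0],"fingers": 1},{"dp": [-0.2,-0.03,0],"delta_rot": [0,0,0],"fingers": 1},{"dp": [-0.15,-0.03,0],"delta_rot": [0,0,0],"fingers": 1}]'

```text
clock: 7.3
position: [0.5076, -0.0881, 0.2701]
ee_rot: [-0.001, 0.748, 0.663, -0.001]
contact_force: [-0.5, 0.2, 0.3]
width: 0.0852
gripper_force: 0.0
```

Emit:
servo_tool --moves '[{"dp": [-0.06,0,0],"delta_rot": [0,0,0],"fingers": 1},{"dp": [0,0,0],"delta_rot": [0,0,0],"fingers": 1},{"dp": [0,0,0],"delta_rot": [0,0,0],"fingers": 1}]'

```text
clock: 7.6
position: [0.5079, -0.0975, 0.2711]
ee_rot: [-0.001, 0.748, 0.664, 0.0]
contact_force: [-0.5, -0.7, 0.7]
width: 0.0854
gripper_force: 0.0
```

```bash
python3 - <<'E'
from h import *
s=wrist("w3"); T=pose(s); print(s["position"],T[:3,:3].round(3).tolist())
p,d,K,R,t=load("w3"); W=cloud(d,K,R,t); hsv=cv2.cvtColor(p,cv2.COLOR_RGB2HSV)
m=cv2.inRange(hsv,(22,150,90),(34,255,255)); N,L,S,C=cv2.connectedComponentsWithStats(m)
for i in range(1,N):
    if S[i,4]<100: continue
    q=W[(L==i)&(d>0)]; zt=np.percentile(q[:,2],95); q2=q[q[:,2]>zt-.006]
    r=cv2.minAreaRect(q2[:,:2].astype(np.float32)*1000); e=np.array([*r[0],zt*1000])/1000-T[:3,3]
    print(S[i],zt.round(3),np.round(r[0],1),np.round(r[1],1),round(r[2],1),"tool xyz",(T[:3,:3].T@e).round(4))
E
```

```text
[ 0.50787625 -0.09747329  0.27113895] [[0.119, 0.993, -0.001], [0.993, -0.119, 0.002], [0.001, -0.001, -1.0]]
[407 133   9  96 122] 0.075 [ 579.  -102.4] [80.8  1.1] 83.3 tool xyz [0.0033 0.0714 0.1958]
```

View pics/w3.png

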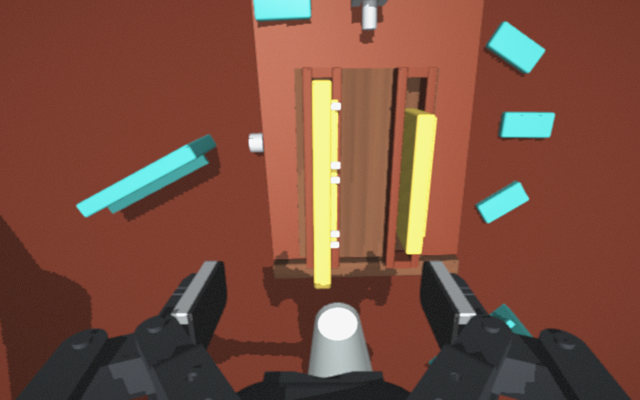

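Wrist view: the counter's top edge runs along column ~321 from row 80 to 288, vertical, with its pegs on the right (+x) at column 335. The rest is at (417,180) and the glass at (337,330).

```bash
python3 - <<'E'
from h import *
p,d,K,R,t=load("w3"); T=np.eye(4); hsv=cv2.cvtColor(p,cv2.COLOR_RGB2HSV)
print(hsv[180,308:340:2].tolist())
X=np.linalg.inv(np.block([[R,t[:,None]],[np.zeros((1,3)),1]])) 
for u,v in[(321,80),(322,288),(313,184),(330,184)]: print(onz((K,R,t),u,v,.091).round(4))
print(cloud(d,K,R,t)[100:280:30,321].round(3))
E
```

```text
[[7, 144, 183], [6, 143, 182], [15, 151, 177], [29, 124, 248], [30, 102, 247], [30, 99, 247], [30, 101, 247], [30, 99, 247], [30, 101, 247], [30, 101, 247], [30, 108, 247], [27, 75, 241], [105, 2, 249], [0, 0, 247], [0, 0, 247], [105, 2, 251]]
[ 0.5158 -0.0144  0.091 ]
[ 0.4962 -0.1816  0.091 ]
[ 0.5005 -0.0887  0.091 ]
[ 0.5135 -0.0902  0.091 ]
[[ 0.514 -0.028  0.091]
 [ 0.512 -0.049  0.091]
 [ 0.509 -0.071  0.09 ]
 [ 0.506 -0.094  0.091]
 [ 0.503 -0.119  0.091]
 [ 0.5   -0.146  0.089]]
```

Emit:
servo_tool --moves '[{"dp": [0,-0.01,0.15],"delta_rot": [0,0,0],"fingers": 0.6},{"dp": [0,0,0.2],"delta_rot": [0,0,0],"fingers": 0.6},{"dp": [0,0,0.16],"delta_rot": [0,0,0],"fingers": 0.6},{"dp": [0,0,0.1],"delta_rot": [0,0,0],"fingers": 0.6},{"dp": [0,0,0.06],"delta_rot": [0,0,0],"fingers": 0.6}]' --force 80

```text
clock: 8.15
position: [0.5053, -0.0962, 0.1359]
ee_rot: [-0.002, 0.747, 0.665, -0.001]
contact_force: [-0.4, -0.3, 0.3]
width: 0.0513
gripper_force: 0.0
```

Emit:
servo_tool --moves '[{"dp": [0,0,0],"delta_rot": [0,0,0],"fingers": 0.6}]'

```text
clock: 8.25
position: [0.5054, -0.0966, 0.1364]
ee_rot: [-0.002, 0.747, 0.664, -0.001]
contact_force: [-0.9, 0.5, 0.2]
width: 0.0509
gripper_force: 0.0
```

Emit:
servo_tool --moves '[{"dp": [0,0,0],"delta_rot": [0,0,0],"fingers": 0},{"dp": [0,0,0],"delta_rot": [0,0,0],"fingers": 0},{"dp": [0,0,0],"delta_rot": [0,0,0],"fingers": 0},{"dp": [0,0,0],"delta_rot": [0,0,0],"fingers": 0},{"dp": [0,0,0],"delta_rot": [0,0,0],"fingers": 0}]'

```text
clock: 8.75
position: [0.5068, -0.0981, 0.1393]
ee_rot: [0.001, 0.748, 0.664, 0.001]
contact_force: [-0.1, 0.7, 6.7]
width: 0.0123
gripper_force: 79.4
```

Emit:
servo_tool --moves '[{"dp": [0,0,-0.04],"delta_rot": [0,0,0],"fingers": 0},{"dp": [0,0,-0.08],"delta_rot": [0,0,0],"fingers": 0},{"dp": [0,0,-0.1],"delta_rot": [0,0,0],"fingers": 0},{"dp": [0,0,0],"delta_rot": [0,0,0],"fingers": 0},{"dp": [0,0,0],"delta_rot": [0,0,0],"fingers": 0}]'

```text
clock: 9.25
position: [0.5057, -0.098, 0.1819]
ee_rot: [0.0, 0.748, 0.664, 0.0]
contact_force: [-0.8, 0.5, -2.4]
width: 0.0127
gripper_force: 78.6
```

Emit:
servo_tool --moves '[{"dp": [0,0,-0.1],"delta_rot": [0,0,0],"fingers": 0},{"dp": [0,0,-0.15],"delta_rot": [0,0,0],"fingers": 0},{"dp": [0,0,-0.15],"delta_rot": [0,0,0],"fingers": 0},{"dp": [0,0,-0.15],"delta_rot": [0,0,0],"fingers": 0},{"dp": [0,0,-0.15],"delta_rot": [0,0,0],"fingers": 0}]'

```text
clock: 9.75
position: [0.5051, -0.0978, 0.3215]
ee_rot: [-0.001, 0.748, 0.664, -0.001]
contact_force: [0.5, -0.7, -2.0]
width: 0.0126
gripper_force: 78.4
```

Emit:
servo_tool --moves '[{"dp": [0,0,0],"delta_rot": [-0.5,0,0],"fingers": 0},{"dp": [0,0,0],"delta_rot": [-0.8,0,0],"fingers": 0},{"dp": [0,0,0],"delta_rot": [-0.8,0,0],"fingers": 0},{"dp": [0,0,0],"delta_rot": [-0.8,0,0],"fingers": 0},{"dp": [0,0,0],"delta_rot": [-0.8,0,0],"fingers": 0}]'

```text
clock: 10.25
position: [0.5049, -0.0976, 0.3201]
ee_rot: [0.137, 0.735, 0.652, 0.122]
contact_force: [-0.4, 0.3, -2.4]
width: 0.013
gripper_force: 78.6
```

Emit:
servo_tool --moves '[{"dp": [0,0,0],"delta_rot": [-0.8,0,0],"fingers": 0},{"dp": [0,0,0],"delta_rot": [-0.8,0,0],"fingers": 0},{"dp": [0,0,0],"delta_rot": [-0.8,0,0],"fingers": 0},{"dp": [0,0,0],"delta_rot": [-0.8,0,0],"fingers": 0},{"dp": [0,0,0],"delta_rot": [-0.8,0,0],"fingers": 0}]'

```text
clock: 10.75
position: [0.5045, -0.0975, 0.3199]
ee_rot: [0.28, 0.693, 0.615, 0.249]
contact_force: [-0.1, 0.2, -1.7]
width: 0.0122
gripper_force: 78.7
```

Emit:
servo_tool --moves '[{"dp": [0,0,0],"delta_rot": [0,0,0],"fingers": 0},{"dp": [0,0,0],"delta_rot": [0,0,0],"fingers": 0},{"dp": [0,0,0],"delta_rot": [0,0,0],"fingers": 0}]'

```text
clock: 11.05
position: [0.5063, -0.0981, 0.322]
ee_rot: [0.281, 0.693, 0.616, 0.249]
contact_force: [-0.1, 0.9, -0.1]
width: 0.0125
gripper_force: 78.7
```

```bash
python3 - <<'E'
from h import *
from rig import readout,imaging
s=readout.get_state(); print(s["clock"],s["position"],pose(s)[:3,:3].round(3).tolist(),np.round(s["qpos"],2),s["gripper_force"],s["width"])
a=imaging.get_image("scene")[0][120:320,170:430,::-1]; b=imaging.get_image("top")[0][140:290,230:430,::-1]
cv2.imwrite("pics/f.png",np.vstack([cv2.resize(a,(400,308)),cv2.resize(b,(400,290))]))
E
```

```text
11.05 [ 0.50633787 -0.09814937  0.32195174] [[0.118, 0.714, 0.69], [0.993, -0.085, -0.082], [-0.0, 0.695, -0.719]] [-0.46 -0.08  2.09  0.56  0.46 -0.76] 78.72259855270386 0.01250759433368568
```

View pics/f.png

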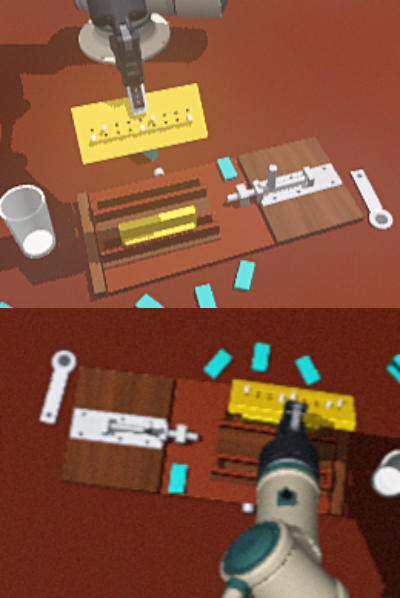

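The pictures show the counter held up at 44° with its pegs facing up and to the far side. The bolt is in the keeper at crop position (238,195), and everything else is in place.

```bash
python3 -c "
from rig import manip
print(manip.sign_off())"
```

```text
the job is handed in; nothing more can be done
None
```

The job is handed in: the bolt is home against its stop, and the counter is held about 20 cm above the table, leaned back 44° with its pegs facing the player opposite; the hand-in call gave no verdict.

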